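Compress the belt tensioner in its carton and hold it for pinning

ROBOT

A 6-joint arm with a two-finger parallel gripper is mounted at the origin on a cart in front of the work surface, level with it; the furniture and walls round the work are solid. World frame = base frame: x ahead of the robot, y to its left, z up, the work surface at z = 0. Lengths are in m, angles in degrees, forces in N, time in s.
With the tool pointing down it reaches from about 0.25 to 0.775 m from the base axis. Payload 4 kg.
Tool frame: the origin (TCP) lies midway between the tips of the shut fingers; the grasp point (between the pads) lies manip.grasp_offset behind it (manip.grasp_offset is the distance from the TCP to the grasp point, in m); z points along the fingers, y is the line along which they close (so a half turn about z gives the same grasp; the last joint's range is limited). The gripper opens to 94 mm and grips with 3 to 60 N. Pads are 16 mm wide; open, the fingers measure 119 mm over their backs; the gripper's body (75 mm by 177 mm) begins 78 mm behind the grasp point.
Start: joints at [-69.563, 4.996, 78.535, -0, 96.463, -5.907], TCP at [0.244, -0.493, 0.206] pointing down, gripper open.
Joint ranges: [-177.83, 177.83], [-43.37, 116.18], [15.69, 146.23], [-61.86, 241.86], [9.47, 152.12], [-147.06, 147.06]. Speed limits (degrees/s): [159.86, 159.86, 180, 180, 180, 180].

INTERFACE

Orientations are given as a 3x3 rotation matrix whose columns are the frame's x, y, z axes.
In Python, from plant import manip gives the robot as it stands. Calls block until the motion is done:
- manip.goto(position, orientation): joint-space move of the TCP to a pose.
- manip.servo_line(position, feed=0.15, ori=None, contact_N=None): straight line of the TCP; ori=None keeps the orientation; feed is the mean speed in m/s. With contact_N (N) it stops when the force on the tool has changed by that much, and returns True; else False.
- manip.goto_joints(angles): joint-space move.
- manip.set_gripper(opening): finger opening in m; the grip force is fixed at half the most; returns when the fingers have stopped.
- manip.sleep(seconds).
- manip.solve_ik(position, orientation): joint angles nearest the present ones, or None.
- manip.read_state(): the state.
- manip.read_camera(name): name is "scene" or "top" or "wrist"; returns the picture (420x560x3 uint8, red, green, blue); there is no depth.
- manip.calibration(name): a dict with "mtx" (3x3 intrinsics, pixels), "view" (4x4, takes a point from world to camera coordinates); the wrist camera has in their place "T_tool_cam" (4x4, takes a point from camera to tool coordinates, whose origin is the TCP and whose axes are the flange's). Camera axes: x right, y down, z forward; pixel columns grow to the right and rows downward; lengths in m; the calibration is good to about 2 mm. The wrist camera is an equidistant fisheye: a pixel r from the principal point sees the ray r / f radians off the axis. A picture is of the moment at which its call begins: read the wrist's pose just before it. calibration takes no time and is no camera call.
A pose or a line that the arm cannot do raises manip.PlanningError and nothing moves.
- manip.finish_job(): hands the job in; it is judged then, once.
Trained networks look in the newest picture that a camera, given by its name, has taken for a name from the list of things; names that differ only in an ending like _2 or _b are one class to them, and where a whole thing is asked for, a point or a joint stands for the part that bears it (a point fixed in the world has none). Each returns a list of dicts, best first, with "score" (0 to 1); they miss things now and then, are a little off and sometimes report something else, mostly with a low value. They report only what shows in the picture. A call takes as long as a camera call.
- manip.spot_in(camera, query): "centre" ([column, row] in pixels, amid what is visible of it).
- manip.trace(camera, query): "pixels" (420x560 bool, what is visible of it) and "centre" ([column, row] in pixels, amid what is visible of it).
The state is a dict: "t": time; "joint_pos": joint angles; "joint_velocities": joint speeds; "joint_torque": joint torques, N m; "eef_pos": TCP position; "tool_rot": TCP orientation; "ft_force": force on the tool from outside, world axes, zero at the start; "moment": the same for the moment, N m; "grip_width": finger opening in m; "gripper_force": force on a finger pad.
Only numpy, scipy, OpenCV 4.12 (cv2) and the standard library are available. Lean on these libraries where they do the work, as an engineer would, in place of code of your own. Each camera call takes 0.05 s, during which the arm holds its last target. There are 200 camera calls.

TASK

A new belt tensioner lies in the shipping carton on the bench. Fold both carton flaps open, well past upright, so that they stay open; then push the sprung tensioner arm back until its ratchet pawl has clicked in behind the arm's pin, and a little farther, so that your fingers and not the pawl hold the spring compressed. Finish while holding it there (do not let go: I will fit the transport pin), and leave the other small things in and beside the carton where they lie.

Things in the scene. Friction and masses are not known exactly. Their poses are not given: they have to be found in the camera images.
- carton: Open-topped cardboard carton, fixed to the bench, 170 (its x) x 260 (its y) x 75 mm high outside, walls and floor 4 mm. Origin: centre of its underside; z up, x roughly away from the robot, y roughly to the left (turned up to 0.2 rad). The tensioner is screwed to a plate inside. Right of the roller (carton y -85 to -50 mm, x -20 to +75 mm) the inside is free down to 15 mm above the bench.
- flap_left (a joint): Left cardboard flap, 164 mm wide, 100 mm long, 4 mm thick, hinged along the carton's top left rim (carton y = +130 mm, 75 mm above the bench, parallel to carton x). 0 = shut, level over the carton; 1.57 = upright; 2.4 rad = folded fully outward, its limit. Starts ajar, 0.8 to 1.15. Stays where it is left; a push of 2 N along its arc moves it.
- flap_right (a joint): The right flap, mirror image of the left, hinged at carton y = -130 mm. Same values: 0 shut, 1.57 upright, 2.4 fully outward. The free edges of the two flaps leave a gap of 60 mm when shut, over 100 mm when ajar. Pushing a flap's edge straight sideways while it still leans inward can jam it: follow its arc, up and outward.
- flap_left_edge (a point): Middle of the free edge of the left flap.
- flap_right_edge (a point): Middle of the free edge of the right flap.
- tension_arm (a joint): Angle of the sprung arm about its upright pivot; grows as the roller is pushed to the left (carton +y). 0 = at rest, the arm pointing along carton x but 0.4 rad toward carton -y. At about 0.58 the pawl clicks in behind the pin under the arm; let go, the arm then rests on the pawl there (0.585). Hard end stop at 0.85. Above 0.63 the spring is clear of the pawl.
- idler_top (a point): Centre of the top face of the idler roller, a grey upright plastic roller on the free end of the arm: 27 mm across its rims, 24 mm between them, from 36 to 68 mm above the bench, its axis 80 mm from the arm pivot. Push it sideways. The arm below it is 13 mm wide (19 mm at its end), 26 to 36 mm above the bench.
- pawl (a joint): Small brass pawl (32 x 8 mm bar) lying under the arm, 12 to 21 mm above the bench. 0 = at rest (also when clicked in behind the pin); it is lifted to about 0.15 rad while the pin passes and snaps back to 0 at the click.
- cell_c: Bystander: green battery cell, 18 mm thick, 67 mm long, lying in the near right corner of the carton. Leave it.
- gland_c: Bystander: white cable gland, 26 x 37 x 22 mm, lying in the near left corner of the carton. Leave it.
- cell_a: Bystander: green battery cell lying on the bench to the right of the carton.
- cell_b: Bystander: blue battery cell lying beside cell_a.
- gland_a: Bystander: white cable gland lying on the bench to the right.
- tape_1: Bystander: roll of black tape, 62 mm across, 19 mm high, on the bench to the right near the robot.
- pivot_top (a point): Top of the upright pivot of the arm, at carton x = -40 mm, y = 0, 47 mm above the bench, 20 mm thick. About it the sprung arm swings level; pushing at the roller takes 4.5 N to start, 5 to 6 N while the pawl is being lifted and about 8 N beyond the click.

How it is judged:
By the outcome, as a careful person would: the job done as asked, in the order asked, and still so for the second after the job is handed in, while the arm keeps its last pose, push and grip.
It also fails if it takes over 45 s, if anything falls off the work surface, if the arm or the gripper's body presses on something with over 40 N, if the wrist force passes 120 N, or if a joint passes its speed limit or range.

## Working session

There is one attempt and no reset: what is moved stays moved. The work goes in short steps, each a Python script; the robot and the scene stay as the last script left them, time stands still between calls to the robot, and variables do not carry over. Pictures are saved under pics/ and viewed, at most 10 in all, crops included, and the job is handed in when it is done.

```bash
ls; mkdir -p pics; cat > h.py <<'E'
import numpy as np, cv2
from plant import manip
def save(cam,name):
    im=manip.read_camera(cam); cv2.imwrite(f'pics/{name}.png',im[:,:,::-1]); return im
def ray(cam,px):
    c=manip.calibration(cam);K=np.array(c['mtx']);V=np.array(c['view'])
    d=V[:3,:3].T@np.linalg.inv(K)@[px[0],px[1],1]; o=-V[:3,:3].T@V[:3,3]
    return o,d/np.linalg.norm(d)
def atz(cam,px,z):
    o,d=ray(cam,px); return o+d*(z-o[2])/d[2]
def tri(a,b):
    (o1,d1),(o2,d2)=a,b
    s=np.linalg.lstsq(np.c_[d1,-d2],o2-o1,rcond=None)[0]
    p,q=o1+d1*s[0],o2+d2*s[1]; return (p+q)/2,np.linalg.norm(p-q)
def proj(cam,P):
    c=manip.calibration(cam);V=np.array(c['view']);q=V[:3,:3]@np.array(P)+V[:3,3];q=np.array(c['mtx'])@q
    return q[:2]/q[2]
E
python3 - <<'E'
from h import *
np.set_printoptions(precision=4,suppress=True)
for c in('scene','top'):
    save(c,c+'0'); 
    print(c,ray(c,(280,210)))
    for q in['carton','flap_left','flap_right','flap_left_edge','flap_right_edge','idler_top','pivot_top','cell_c','gland_c','cell_a','gland_a','tape_1']:
        print(q,[(np.round(r['centre']),round(r['score'],2)) for r in manip.spot_in(c,q)][:3])
s=manip.read_state();print(s['t'],s['tool_rot'],manip.grasp_offset)
E
```

```text
pics
scene (array([0.1514, 0.5467, 0.8216]), array([ 0.3318, -0.56  , -0.7592]))
carton [(array([243., 246.]), 0.92)]
flap_left [(array([228., 263.]), 0.93)]
flap_right [(array([261., 187.]), 0.59)]
flap_left_edge [(array([224., 264.]), 0.82)]
flap_right_edge [(array([257., 192.]), 0.74)]
idler_top [(array([238., 228.]), 0.71), (array([247., 245.]), 0.46)]
pivot_top [(array([244., 245.]), 0.89)]
cell_c [(array([331., 173.]), 0.67), (array([325., 172.]), 0.46)]
gland_c []
cell_a [(array([331., 173.]), 0.67), (array([325., 172.]), 0.46)]
gland_a []
tape_1 [(array([364., 161.]), 0.81), (array([237., 231.]), 0.46)]
top (array([0.2687, 0.0057, 1.3908]), array([ 0.1522, -0.0256, -0.988 ]))
carton [(array([226., 196.]), 0.88), (array([182., 205.]), 0.5)]
flap_left [(array([180., 207.]), 0.88)]
flap_right [(array([268., 184.]), 0.7)]
flap_left_edge [(array([181., 203.]), 0.59)]
flap_right_edge [(array([264., 186.]), 0.81)]
idler_top [(array([232., 185.]), 0.8), (array([182., 205.]), 0.52), (array([226., 201.]), 0.26)]
pivot_top [(array([228., 202.]), 0.89)]
cell_c [(array([358., 222.]), 0.7), (array([352., 218.]), 0.57)]
gland_c [(array([364., 194.]), 0.39)]
cell_a [(array([358., 222.]), 0.7), (array([352., 218.]), 0.57)]
gland_a [(array([364., 194.]), 0.39)]
tape_1 [(array([387., 248.]), 0.93)]
1.3 [[ 0.8962  0.4436 -0.    ]
 [ 0.4436 -0.8962 -0.0001]
 [-0.0001  0.0001 -1.    ]] 0.0188
```

```bash
python3 - <<'E'
from h import *
np.set_printoptions(precision=4,suppress=True)
ims=[cv2.resize(cv2.imread(f'pics/{c}0.png')[y:y+140,x:x+187],None,fx=4,fy=4,interpolation=cv2.INTER_CUBIC) for c,x,y in(('scene',150,150),('top',140,130))]
cv2.imwrite('pics/sc.png',ims[0]);cv2.imwrite('pics/tc.png',ims[1])
for n,a,b in[('idler',(238,228),(232,185)),('pivot',(244,245),(228,202)),('le',(224,264),(181,203)),('re',(257,192),(264,186))]:
    print(n,tri(ray('scene',a),ray('top',b)))
p=atz('top',(228,202),.047);i=atz('top',(232,185),.068);print(p,i,np.linalg.norm((p-i)[:2]))
E
```

```text
idler (array([0.5382, 0.0885, 0.0727]), np.float64(0.0020219666515374764))
pivot (array([0.5074, 0.104 , 0.042 ]), np.float64(0.015397951550109609))
le (array([0.4897, 0.2077, 0.1159]), np.float64(0.0033551884710956155))
re (array([0.5252, 0.0106, 0.1283]), np.float64(0.007756174724359966))
[0.4994 0.1004 0.047 ] [0.5382 0.0884 0.068 ] 0.04064791954888476
```

View pics/sc.png

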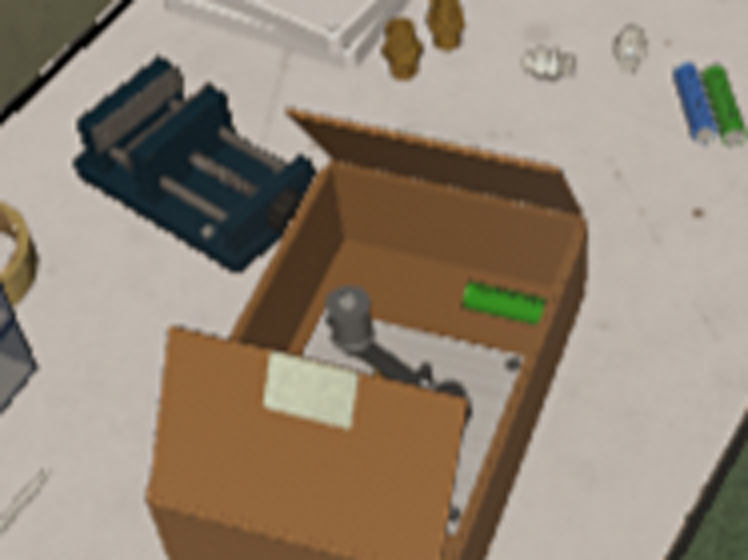

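View pics/tc.png

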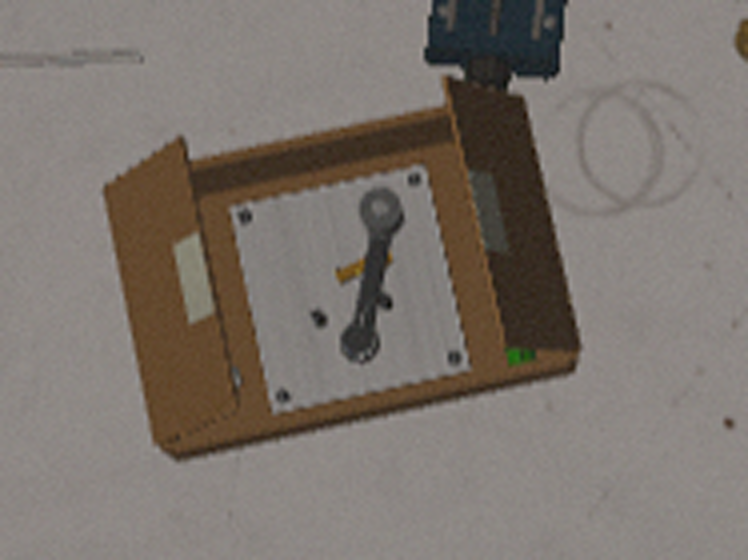

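The pictures show both flaps ajar. In the top crop the roller top is at about full-frame px (235,183), and the pivot at (230,216); the network's pivot answer sat mid-arm, so I reject it. The scene view has the roller top at (237,225). A blue vise stands behind the far right corner.

```bash
python3 - <<'E'
from h import *
np.set_printoptions(precision=4,suppress=True)
T=lambda u,v:(140+u/4-.4,130+v/4-.4); S=lambda u,v:(150+u/4-.4,150+v/4-.4)
print('idler',tri(ray('scene',S(348,298)),ray('top',T(380,208))))
p=atz('top',T(360,341),.047);i=atz('top',T(380,208),.068);print(p,i,np.linalg.norm((p-i)[:2]))
nr=atz('top',T(580,348),.075);nl=atz('top',T(155,440),.075);print(nr,nl,np.linalg.norm(nr-nl))
br=atz('top',T(575,370),0);bl=atz('top',T(180,458),0);print(br,bl,np.linalg.norm(br-bl))
d=nl-nr; print('yaw',np.arctan2(-d[0],d[1])); d2=bl-br;print('yaw',np.arctan2(-d2[0],d2[1]))
sr=atz('scene',S(583,218),.075);fr=atz('scene',S(330,168),.075);print('scene rim right near/far',sr,fr,np.linalg.norm(sr-fr),np.arctan2((fr-sr)[1],(fr-sr)[0]))
# vise nearest bits
print('vise',[atz('top',T(*q),.05) for q in((425,65),(470,90),(560,75))])
a=manip.read_state()
print('armang', np.arctan2(*(i-p)[1::-1]))
yaw=np.arctan2(-d[0],d[1])
R=np.array([[np.cos(yaw),-np.sin(yaw)],[np.sin(yaw),np.cos(yaw)]])
for O in(nr[:2]-R@[-.085,-.13], nl[:2]-R@[-.085,.13], p[:2]-R@[-.04,0], i[:2]-R@[-.04+.08*np.cos(.4),-.08*np.sin(.4)], sr[:2]-R@[-.085,-.13], fr[:2]-R@[.085,-.13]): print('O',O)
for s,e in(('l',(tri(ray('scene',S(318,382)),ray('top',T(212,270))))),('r',tri(ray('scene',S(425,140)),ray('top',T(475,215))))): print(s,e)
E
```

```text
idler (array([0.546 , 0.0818, 0.0754]), np.float64(0.0020758144122426767))
[0.4668 0.0969 0.047 ] [0.5466 0.0818 0.068 ] 0.08127724293619926
[ 0.4547 -0.0392  0.075 ] [0.4054 0.22   0.075 ] 0.26385003830417253
[ 0.4511 -0.038   0.    ] [0.4012 0.2163 0.    ] 0.25920902768893184
yaw 0.18812394424192572
yaw 0.19378494204288566
scene rim right near/far [ 0.4535 -0.0383  0.075 ] [ 0.6146 -0.0015  0.075 ] 0.16523015309568034 0.22456326620010697
vise [array([0.6423, 0.0527, 0.05  ]), array([0.6252, 0.0245, 0.05  ]), array([ 0.6335, -0.0328,  0.05  ])]
armang -0.18726640951655316
O [0.5139 0.1044]
O [0.5132 0.1082]
O [0.5061 0.1044]
O [0.5077 0.1061]
O [0.5127 0.1053]
O [0.5068 0.1103]
l (array([0.497 , 0.1761, 0.1393]), np.float64(0.0006661916276479576))
r (array([0.5215, 0.0222, 0.1661]), np.float64(0.0020533943750087776))
```

Estimated carton origin (0.510, 0.106) and yaw 0.195; the checks on corners, pivot, roller and arm length (81 mm) agree to a few mm. Now I'll open the left flap with closed fingers along its arc.

```bash
cat >> h.py <<'E'
np.set_printoptions(precision=4,suppress=True)
O=np.array([.510,.106]);yaw=.195;c,s=np.cos(yaw),np.sin(yaw)
RC=np.array([[-s,c,0],[c,s,0],[0,0,-1.]]).T   # tool x = carton y, tool y = carton x
if 0: pass
def W(x,y,z): return np.array([O[0]+c*x-s*y,O[1]+s*x+c*y,z])
H=.008
def tip(th,sg,L=.1,d=.03):  # sg=+1 left flap
    if th<np.pi/2: y=.13-L*np.cos(th);z=.075+L*np.sin(th)-d
    else: r=L-d; y=.13-r*np.cos(th); z=.075+r*np.sin(th)
    return W(0,sg*(y-H-.002*np.sin(th)),z)
def flap(sg,a,b=2.33):
    for th in np.linspace(a,b,11):
        manip.servo_line(tip(th,sg),feed=.12)
    st=manip.read_state(); print('F',st['ft_force'],st['eef_pos'],tip(b,sg),st['t'])
E
python3 - <<'E'
from h import *
for R in(RC,RC*[-1,-1,1]):
    q=manip.solve_ik(W(0,0,.27),R); print(q)
RR=RC if abs(manip.solve_ik(W(0,0,.27),RC)[5])<abs(manip.solve_ik(W(0,0,.27),RC*[-1,-1,1])[5]) else RC*[-1,-1,1]
np.save('R.npy',RR)
manip.set_gripper(0)
p=manip.read_state()['eef_pos']; manip.servo_line([p[0],p[1],.3],feed=.25)
manip.goto(W(0,.0,.27),RR)
manip.servo_line(W(0,.01,.125),feed=.2)
flap(1,.75)
p=manip.read_state()['eef_pos']; manip.servo_line(p+np.array([0,-.03,.03]),feed=.2)
save('top','t1'); 
im=cv2.imread('pics/t1.png')[110:260,120:320]; cv2.imwrite('pics/t1c.png',cv2.resize(im,None,fx=3,fy=3,interpolation=cv2.INTER_CUBIC))
print(manip.read_state()['t'])
E
```

```text
[  5.5034   1.063   75.3972  -0.     103.5398  -5.6693]
NoneTraceback (most recent call last):
  File "<stdin>", line 4, in <module>
TypeError: 'NoneType' object is not subscriptable
```

```bash
python3 - <<'E'
from h import *
manip.set_gripper(0)
p=manip.read_state()['eef_pos']; manip.servo_line([p[0],p[1],.3],feed=.25)
manip.goto(W(0,.0,.27),RC)
manip.servo_line(W(0,.01,.125),feed=.2)
flap(1,.75)
p=manip.read_state()['eef_pos']; manip.servo_line(p+np.array([0,-.03,.03]),feed=.2)
save('top','t1'); 
im=cv2.imread('pics/t1.png')[110:260,120:320]; cv2.imwrite('pics/t1c.png',cv2.resize(im,None,fx=3,fy=3,interpolation=cv2.INTER_CUBIC))
print(manip.read_state()['t'])
E
```

```text
F [-0.1855  0.3179 -0.7669] [0.4768 0.2718 0.125 ] [0.4773 0.2715 0.1258] 9.5917
10.0
```

View pics/t1c.png

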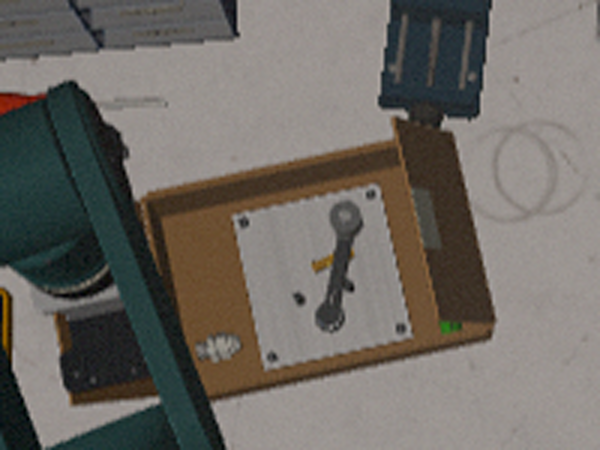

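The picture shows the left flap no longer over the carton: the gland and the rim are uncovered. Now the right flap, then a check of both.

```bash
python3 - <<'E'
from h import *
manip.servo_line(W(0,.1,.21),feed=.25)
manip.servo_line(W(0,-.03,.14),feed=.25)
flap(-1,.95)
manip.servo_line(W(0,-.12,.2),feed=.25)
manip.servo_line(W(.034,-.064,.13),feed=.25)
ims=[]
for n in('top','scene'):
    save(n,n+'2')
x=[cv2.imread('pics/top2.png')[110:260,110:310],cv2.imread('pics/scene2.png')[150:300,140:340]]
cv2.imwrite('pics/b2.png',cv2.resize(np.vstack(x),None,fx=2,fy=2,interpolation=cv2.INTER_CUBIC))
print(manip.read_state()['t'])
E
```

```text
F [-0.4314 -0.1988  1.0981] [ 0.5423 -0.0599  0.125 ] [ 0.5427 -0.0595  0.1258] 14.175
15.3167
```

View pics/b2.png

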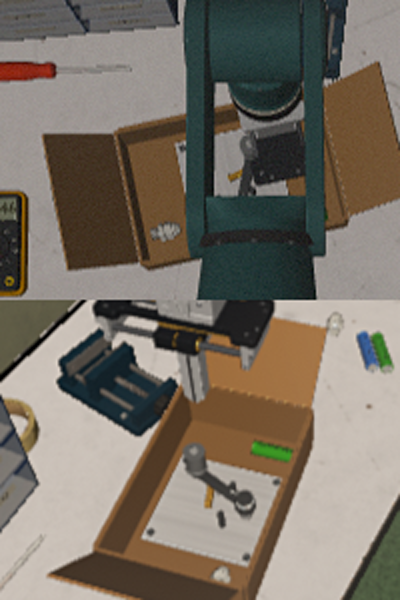

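Both flaps are folded well outward, and the bystanders are undisturbed. The fingers are above the free space right of the roller (scene half, around (195,385)). Next: descend and push.

```bash
python3 - <<'E'
from h import *
print(manip.servo_line(W(.034,-.066,.042),feed=.12,contact_N=4))
hit=manip.servo_line(W(.034,-.040,.042),feed=.04,contact_N=2.5)
st=manip.read_state(); d=st['eef_pos'][:2]-O; cy=-s*d[0]+c*d[1]
print(hit,'carton y at contact',cy,'expected',-.08*np.sin(.4)-.0215,st['ft_force'])
if hit:
    off=cy+.08*np.sin(.4)
    for th in np.arange(.12,.73,.1):
        a=th-.4
        manip.servo_line(W(-.04+.08*np.cos(a),.08*np.sin(a)+off,.042),feed=.05)
        st=manip.read_state();print(th,st['ft_force'],st['eef_pos'])
    for n in('top','scene'): save(n,n+'3')
    x=[cv2.imread('pics/top3.png')[110:260,110:310],cv2.imread('pics/scene3.png')[190:340,140:340]]
    cv2.imwrite('pics/b3.png',cv2.resize(np.hstack(x),None,fx=2,fy=2,interpolation=cv2.INTER_CUBIC))
    for n in('idler_top','pawl'): print(manip.spot_in('scene',n),manip.spot_in('top',n))
print(manip.read_state()['t'])
E
```

```text
False
True carton y at contact -0.05454952259933872 expected -0.05265346738469204 [ 0.2434 -2.075   1.6056]
0.12 [ 3.5712 -5.2613  0.5551] [0.5564 0.0669 0.0424]
0.22 [ 5.2254 -6.4267 -0.3357] [0.558  0.0745 0.0426]
0.32 [ 6.8607 -5.6573 -0.4717] [0.5578 0.0826 0.0428]
0.42000000000000004 [ 5.5172 -4.9387 -0.6061] [0.5565 0.0907 0.043 ]
0.52 [ 5.708  -5.332   0.3162] [0.5544 0.0985 0.0431]
0.62 [ 5.2575 -3.522   0.8547] [0.5512 0.1062 0.0431]
0.7200000000000001 [ 5.9753 -5.8805  1.6471] [0.5479 0.1128 0.0432]
[{'centre': [233.9, 247.1], 'score': 0.59}] []
[] []
19.1083
```

View pics/b3.png

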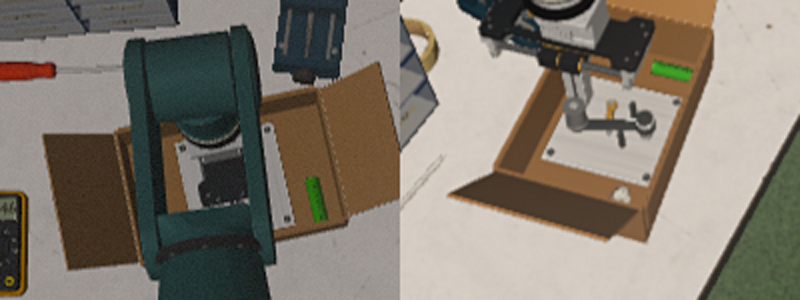

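The right half shows the arm swung left, with the roller top at about scene px (227,241) and the fingers behind it. The force dip near 0.6 fits the click. I'll check the angle numerically.

```bash
python3 - <<'E'
from h import *
st=manip.read_state(); d=st['eef_pos'][:2]-O
print('tcp carton',c*d[0]+s*d[1],-s*d[0]+c*d[1],'target y',.08*np.sin(.32)-.0234)
for th in(0,.58,.63,.72,.8):
    a=th-.4;print(th,proj('scene',W(-.04+.08*np.cos(a),.08*np.sin(a),.068)))
print('pivot',proj('scene',W(-.04,0,.047)))
x=cv2.imread('pics/scene3.png')[215:275,195:275]
cv2.imwrite('pics/z3.png',cv2.resize(x,None,fx=10,fy=10,interpolation=cv2.INTER_CUBIC))
E
```

```text
tcp carton 0.038592709123257546 -0.0008663293450678084 target y 0.0017653248492894222
0 [236.2553 225.699 ]
0.58 [226.9246 240.0319]
0.63 [226.5978 241.4295]
0.72 [226.223  243.9728]
0.8 [226.1253 246.2495]
pivot [261.709  248.3821]
```

View pics/z3.png

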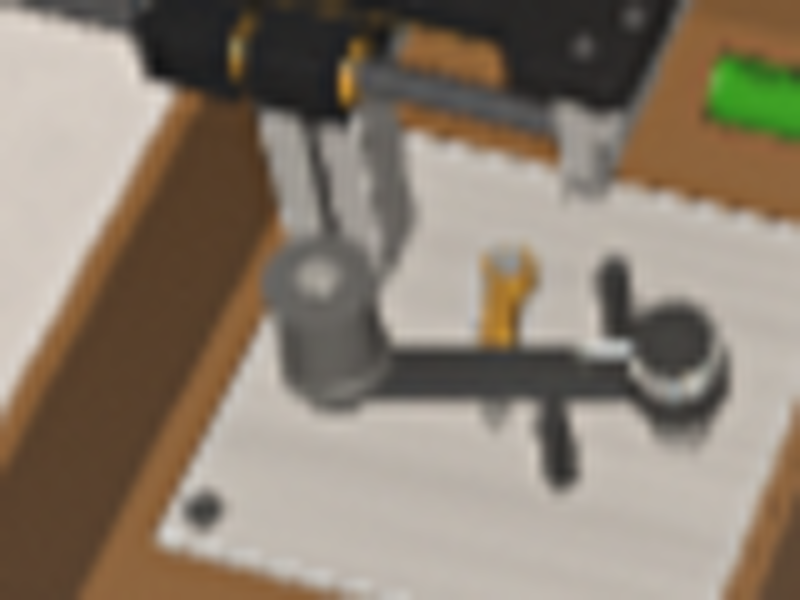

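The zoom puts the roller top at (226.8,241.8), i.e. about 0.65–0.70 rad. Fingertip travel gives 0.685. I'll push about 3.5 mm more for margin (stop at 0.85), settle, and look again.

```bash
python3 - <<'E'
from h import *
a=.385
manip.servo_line(W(-.04+.08*np.cos(a),.08*np.sin(a)-.0234+.0005,.042),feed=.03)
manip.sleep(.5)
st=manip.read_state(); d=st['eef_pos'][:2]-O; y=-s*d[0]+c*d[1]
print('y',y,'theta',.4+np.arcsin((y+.0545)/.08-.3894),st['ft_force'],st['t'])
save('scene','scene4')
x=cv2.imread('pics/scene4.png')[215:275,195:275]
cv2.imwrite('pics/z4.png',cv2.resize(x,None,fx=10,fy=10,interpolation=cv2.INTER_CUBIC))
E
```

```text
y 0.004461993706871443 theta 0.7550368543332531 [ 5.5671 -5.1377 -0.1243] 19.95
```

View pics/z4.png

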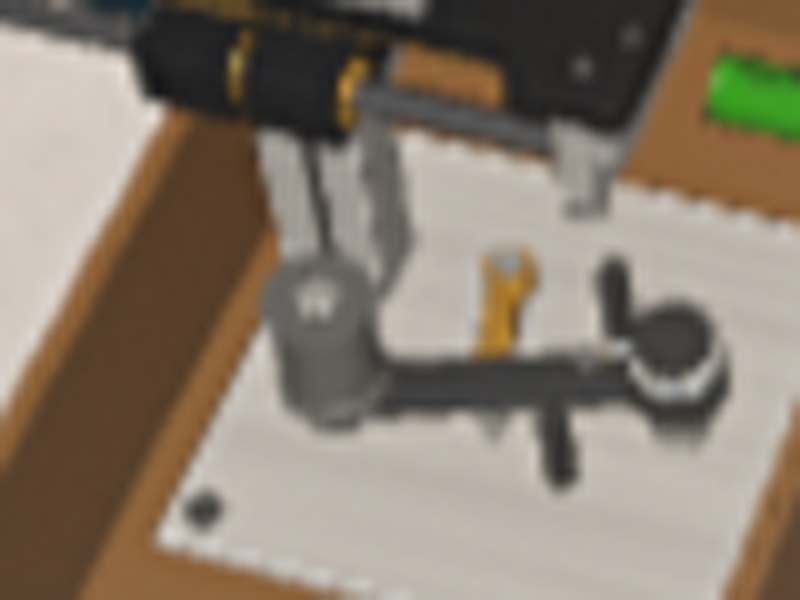

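The roller moved on to about (226.6,244.2), i.e. roughly 0.74 rad. The force is a steady 7.6 N, so it is past the click and clear of the end stop, and the pawl is at rest. Handing in.

```bash
python3 -c "
from plant import manip
print(manip.finish_job())"
```

```text
the job is handed in; nothing more can be done
None
```

I folded both flaps well outward and pushed the tensioner arm past the click to about 0.74 rad; the fingers still hold it there, the small things I could see had not moved, and the job was handed in at about 20 s.

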